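# Join the charger module to the hallway dock and hold its dial for pairing

### The job

Add the loose charger module to the dock and start its pairing. First slide the module along the shelf until it stands square and flush against the control unit, with no gap and the two front faces in line; then turn the loose knob so that its bore matches the flat of the D-shaft on the control unit, push it fully home on the shaft, press it right down against the spring and finish while still holding it pressed down, without letting go. Leave the earbud case, key, door stop, coaster and swing arm where they are.

Things in the scene. Friction and masses are not known exactly. Their poses are not given: they have to be found in the camera images.
- shelf: black laminate dock shelf, 320 x 580 x 30 mm (x, y, z), fixed; origin at the centre of its underside on the table, so its top is 30 mm above the origin. All the other things stand on that top.
- control_unit: brushed-aluminium control unit, 60 x 90 x 36 mm (x, y, z), fixed on the shelf near its right end; origin at the centre of its underside, axes parallel to the shelf's. On the middle of its top: a black bezel (53 mm across, 2 mm thick) from which the D-shaft stands up, above the origin. Its left face (+y, 45 mm from the origin) has four brass contacts and takes the module.
- module: loose charger module, aluminium with a grey fabric top and a white ring, 60 x 80 x 36 mm (x, y, z), about 0.24 kg; origin at the centre of its underside. The brass contacts are on its right face (-y, 40 mm from the origin). When joined, its origin lies at x = 0, y = +85 mm, z = 0 in the control unit's frame, axes parallel.
- knob: loose aluminium knob, upright cylinder 36 mm across, 28 mm high, 60 g, black top, bore down, origin at the centre of its underside. An orange pointer on top runs from the middle towards +x. Bore 16 mm deep: first a round mouth 15 mm across and 3 mm deep, then a D 13 mm across with its flat on the +x side, 1.5 mm from the axis. Grip it 16 to 28 mm up; lower it is slimmer.
- shaft_tip (a point): centre of the top end of the brass D-shaft, 25 mm above the unit's top; x points out of the flat (an orange bezel mark lies on that side), z up. 12 mm across, flat 1 mm from the axis, top 2 mm chamfered; it does not turn. With the knob's +x along this x (within about 8 degrees) the knob goes on until its origin is 16 mm below this point; turned 35 degrees or more it stops only 3 to 5 mm on.
- spindle (a joint): how far the D-shaft is pressed down: 0 m up, 0.005 m at its stop. The spring takes about 4 N to start and 7 N at the stop, and pushes the shaft back up when let go. At the stop a seated knob still clears the bezel by 2 mm.
- earbud_case: white earbud case, rounded, 60 x 46 x 25 mm, loose; origin at the centre of its underside. Leave it alone.
- key: copper key lying flat, 65 mm long along its x (24 mm round bow at -x), 4 mm thick, loose; origin on its underside, 20 mm from the bow's centre. Leave it alone.
- door_stop: blue rubber door-stop wedge, 100 x 40 x 28 mm, high end at +x, loose; origin at the centre of its underside. Leave it alone.
- coaster: round speckled stone coaster, 90 mm across, 8 mm thick, loose; origin at the centre of its underside. Leave it alone.
- pad (a point): centre of the top of the round pad (74 mm across) at the end of the swing arm, a 26 mm wide aluminium bar 170 mm long that pivots on the right-hand side of the shelf and stays where it is put; its highest point is 39 mm above the table. Leave it alone.

How it is judged:
On the way, in this order (a step that is already met when the one before it is completed fails the run):
1. the module stands square and flush against the control unit (y of module in the frame of control_unit between 0.08 and 0.0875 m and x of module in the frame of control_unit between -0.004 and 0.004 m and z of module in the frame of control_unit below 0.002 m and angle between the y axis of module and the y axis of control_unit, either way round below 0.04 rad and angle between module's own z axis and vertical below 0.04 rad), for 0.3 s.
2. the knob is fully home on the D-shaft (z of knob in the frame of shaft_tip below -0.0135 m and horizontal distance between knob and shaft_tip below 0.003 m and angle between the x axis of knob and the x axis of shaft_tip, either way round below 0.35 rad and angle between knob's own z axis and vertical below 0.1 rad), for 0.2 s.
At the end, for the whole second after the job is handed in: Module on the shelf against the unit: gap under 2.5 mm, fronts in line within 4 mm, square within 0.04 rad. Knob on the D-shaft by 13.5 mm or more, upright, centred within 3 mm, held by the fingers with over 2 N, the shaft pressed in over 3.8 of 5 mm. Bystanders and pad within 20 mm of their starts (all of step 1 and all of step 2 and value of joint spindle above 0.0038 m and contact force between the fingers and knob above 2 N and linear speed of module below 0.02 m/s and distance of each of earbud_case, key, door_stop, coaster, pad from where it was at the start of the episode below 0.02 m); the arm keeps its last pose, push and grip.
It fails at once if the earbud case is pushed away (distance of earbud_case from where it was at the start of the episode above 0.02 m).
It fails at once if the key is pushed away (distance of key from where it was at the start of the episode above 0.02 m).
It fails at once if the door stop is pushed away (distance of door_stop from where it was at the start of the episode above 0.02 m).
It fails at once if the coaster is pushed away (distance of coaster from where it was at the start of the episode above 0.02 m).
It fails at once if the swing arm is pushed aside (distance of pad from where it was at the start of the episode above 0.02 m).
It also fails if it takes over 58 s, if anything falls off the work surface, if the arm or the gripper's body presses on something with over 40 N, if the wrist force passes 120 N, or if a joint passes its speed limit or range.

### The arm

A 6-joint arm with a two-finger parallel gripper is mounted at the origin on the work surface. World frame = base frame: x ahead of the robot, y to its left, z up, the work surface at z = 0. Lengths are in m, angles in rad, forces in N, time in s.
With the tool pointing down it reaches from about 0.425 to 1.125 m from the base axis. Payload 14.9 kg.
Tool frame: the origin (TCP) lies on the front face of the gripper's body, between the roots of the fingers; the fingertips stand 78 mm ahead of it and the grasp point (between the pads) lies 60 mm ahead of it; z points along the fingers, y is the direction in which the jaws open and shut (so a half turn about z gives the same grasp; the last joint's range is limited). The gripper opens to 91 mm and grips with 3 to 60 N. Pads are 32 mm wide; open, the fingers measure 118 mm over their backs; the gripper's body (76 mm by 178 mm) begins 60 mm behind the grasp point.
Start: joints at [-1.349, 0.379, 1.734, -0, 1.028, -0.033], TCP at [0.176, -0.677, 0.292] pointing down, gripper open.
Joint ranges: [-2.77, 2.77], [-0.74, 2.19], [0, 2.66], [-1.06, 4.2], [0.31, 2.87], [-3.08, 3.08]. Speed limits (rad/s): [1.89, 1.89, 2.39, 3.14, 3.14, 3.14].

### API

Orientations are given as a rotation vector (axis times angle).
In Python, from bench import read_state, camera, sign_off, recognise, trace gives the robot as it stands. The module is installed in compiled form; this text tells all that it offers.
- The arm moves only by the tool arm_command, never from a script. Its argument "moves" is a list of rows, each an object of numbers: "dx", "dy", "dz": the shift along the tool's x, y, z in cm; "turn": the turn about the tool's z in degrees. In form: [{"dx": .., "dy": .., "dz": .., "turn": ..}, ...]. A call has 1 to 12 rows; each row is the pose to reach, as a shift and turn from the pose commanded when the call began, along the tool's axes at that moment; what a row does not reach only later rows make up. A row lasts 1/12 s, in which the tool goes at most 41.7 mm and 7.16 degrees, less where a joint would pass 70% of its speed; a pose out of reach is approached as far as the arm can. A call with a gripper value outside its range is refused whole. "gripper" is the opening, from -1 (shut) to 1 (fully open), so that 0 is half open, set as the call begins (left out, the last holds). The fingers move at their own pace and stop on an object; "force" is the grip in N (left out, the last holds). Time passes only in rows, so rows that repeat a pose let the fingers close. It gives the time, the measured TCP pose, the force and the opening at its end, in the units of the state.
- read_state(): the state, without advancing time (a new reading comes with each control period).
- camera(name): name is "scene" or "top"; returns a dict with "img" (384x512x3 uint8, red, green, blue), "fx", "fy", "cx", "cy" (pixels), "cam_to_world" (4x4, takes a point from camera to world coordinates). Camera axes: x right, y down, z forward; pixel columns grow to the right and rows downward; lengths in m; the calibration is good to about 2 mm. A picture is of the moment at which its call begins. There is no depth.
- sign_off(): hands the job in, once; it reports no verdict.
Trained networks look in the newest picture that a camera, given by its name, has taken for a name from the list of things; names that differ only in an ending like _2 or _b are one class to them, and where a whole thing is asked for, a point or a joint stands for the part that bears it (a point fixed in the world has none). Each returns a list of dicts, best first, with "p" (0 to 1); they miss things now and then, are a little off and sometimes report something else, mostly with a low value. They report only what shows in the picture. A call takes as long as a camera call.
- recognise(name, camera): "uv" ([column, row] in pixels, amid what is visible of it).
- trace(name, camera): "pixels" (384x512 bool, what is visible of it) and "uv" ([column, row] in pixels, amid what is visible of it).
The state is a dict: "clock": time; "qpos": joint angles; "dq": joint speeds; "joint_torque": joint torques, N m; "tcp_pos": TCP position; "orientation": TCP orientation; "wrist_force": force on the tool from outside, world axes, zero at the start; "ft_torque": the same for the moment, N m; "opening": opening from 0.0 (shut) to 1.0 (fully open).
Only numpy, scipy, OpenCV 4.12 (cv2) and the standard library are available. Lean on these libraries where they do the work, as an engineer would, in place of code of your own. Each camera call takes 0.05 s, during which the arm holds its last target. There are 200 camera calls.

## Working session

There is one attempt and no reset: what is moved stays moved. The work goes in short steps, Python scripts to look and compute and a tool call to move; the robot and the scene stay as the last step left them, time stands still between calls to the robot, and variables do not carry over. Pictures are saved under pics/ and viewed, about 8 in all and at most 12, crops included, and the job is handed in when it is done.

Besides the shell and the picture viewer there is one more tool, called after "Call:" by a JSON object that holds its "api" and its "payload", one argument or row to a line. arm_command: Moves the arm, as the interface text tells. Its arguments: {"type":"object","properties":{"moves":{"type":"array"},"gripper":{"type":"number"},"force":{"type":"number"}},"required":["moves"]}

```bash
mkdir -p pics
cat > h.py <<'E'
import numpy as np, cv2
from bench import read_state, camera, sign_off, recognise, trace
def ray(c,uv):
    T=np.array(c["cam_to_world"]);d=np.array([(uv[0]-c["cx"])/c["fx"],(uv[1]-c["cy"])/c["fy"],1.])
    return T[:3,3],T[:3,:3]@d
def at_z(c,uv,z):
    o,d=ray(c,uv);return o+d*(z-o[2])/d[2]
def proj(c,p):
    T=np.array(c["cam_to_world"]);q=T[:3,:3].T@(np.array(p)-T[:3,3]);return [c["fx"]*q[0]/q[2]+c["cx"],c["fy"]*q[1]/q[2]+c["cy"]]
def save(c,n,s=1.5,crop=None):
    im=c["img"][:,:,::-1]
    if crop: im=im[crop[1]:crop[3],crop[0]:crop[2]]
    cv2.imwrite("pics/"+n,cv2.resize(np.ascontiguousarray(im),None,fx=s,fy=s,interpolation=cv2.INTER_CUBIC))
E
python3 - <<'E'
from h import *
hz=dict(shelf=.03,control_unit=.066,module=.066,knob=.058,shaft_tip=.091,earbud_case=.055,key=.034,door_stop=.045,coaster=.038,pad=.039)
for n in("top","scene"):
    c=camera(n);save(c,n+"0.png");print(n,c["fx"],np.round(c["cam_to_world"],3).tolist())
    for k,z in hz.items():
        for r in recognise(k,n)[:2]:print(k,np.round(r["p"],2),np.round(r["uv"],1),np.round(at_z(c,r["uv"],z),3))
s=read_state();print(s["tcp_pos"],s["orientation"],s["opening"],s["clock"])
E
```

```text
top 418.4055956408189 [[0.014, -0.996, 0.089, 0.45], [-1.0, -0.015, -0.013, -0.068], [0.015, -0.089, -0.996, 1.257], [0.0, 0.0, 0.0, 1.0]]
shelf 0.72 [226.7 184. ] [0.575 0.035 0.03 ]
control_unit 0.93 [275.7 165.4] [ 0.627 -0.108  0.066]
module 0.73 [224.1 155.1] [0.654 0.041 0.066]
earbud_case 0.81 [200.2 204.9] [0.511 0.107 0.055]
key 0.62 [281.  208.5] [ 0.505 -0.126  0.034]
key 0.54 [159.  207.9] [0.501 0.23  0.034]
door_stop 0.84 [144.8 150.5] [0.668 0.274 0.045]
pad 0.91 [372.6 192.2] [ 0.556 -0.394  0.039]
scene 495.9902559437629 [[-0.175, 0.842, -0.51, 1.188], [0.985, 0.144, -0.101, 0.03], [-0.011, -0.52, -0.854, 1.1], [0.0, 0.0, 0.0, 1.0]]
shelf 0.83 [313.3 221.3] [0.598 0.056 0.03 ]
control_unit 0.86 [239.8 230.7] [ 0.671 -0.111  0.066]
module 0.56 [307.3 241.4] [0.672 0.048 0.066]
knob 0.8 [385.9 193.1] [0.505 0.222 0.058]
earbud_case 0.56 [338.1 191.3] [0.517 0.106 0.055]
key 0.43 [243.5 173.9] [ 0.492 -0.138  0.034]
door_stop 0.81 [401.7 262.2] [0.677 0.268 0.045]
coaster 0.88 [288.3 181.5] [ 0.498 -0.02   0.038]
coaster 0.18 [388.2 194.8] [0.496 0.232 0.038]
pad 0.85 [139.8 181.1] [ 0.561 -0.394  0.039]
[ 0.17642577 -0.67741961  0.29224441] [ 3.11611827e+00  3.99140119e-01 -1.86479681e-05] 0.998435336326608 1.1
```

View pics/top0.png

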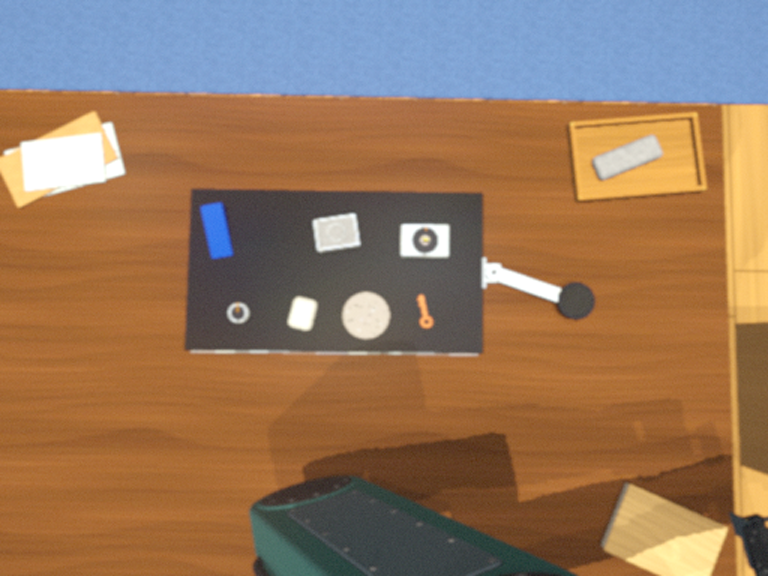

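View pics/scene0.png

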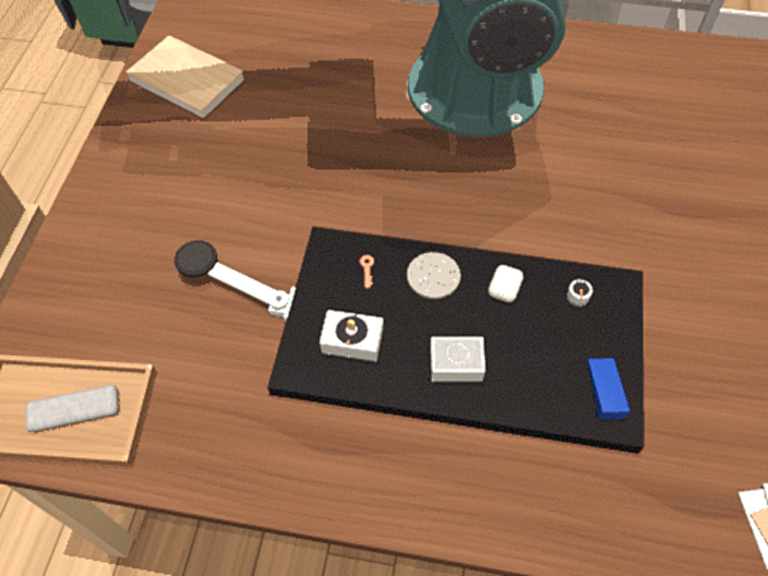

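Both pictures show the shelf with the unit at top px (283,160), the tilted module at (224,155) and the knob at (159,208); the coaster, key and case lie nearer the robot. Next I fit the box silhouettes and find the orange pointers.

```bash
cat >> h.py <<'E'
from scipy.optimize import minimize
def corners(x,y,a,L,W,z0,z1):
    R=np.array([[np.cos(a),-np.sin(a)],[np.sin(a),np.cos(a)]])
    return [list(R@[i*L/2,j*W/2]+[x,y])+[z] for i in(-1,1) for j in(-1,1) for z in(z0,z1)]
def mask(c,pts,S=8):
    p=np.array([proj(c,q) for q in pts]);h=cv2.convexHull(((p+.5)*S).astype(np.float32)).astype(int)
    x0,y0=p.min(0).astype(int)-12;x1,y1=p.max(0).astype(int)+12
    m=np.zeros(((y1-y0)*S,(x1-x0)*S),np.uint8);cv2.fillConvexPoly(m,h-np.array([x0*S,y0*S]),1)
    return cv2.resize(m.astype(np.float32),(x1-x0,y1-y0),interpolation=cv2.INTER_AREA),(x0,y0,x1,y1)
def fit(cms,L,W,z0,z1,g):
    def cost(v):
        t=0
        for c,m in cms:
            k,(x0,y0,x1,y1)=mask(c,corners(v[0],v[1],v[2],L,W,z0,z1))
            t+=np.abs(k-m[y0:y1,x0:x1]).sum()+m.sum()-m[y0:y1,x0:x1].sum()
        return t
    S=np.array(g)+np.array([[0,0,0],[.01,0,0],[0,.01,0],[0,0,.15]])
    r=minimize(cost,g,method="Nelder-Mead",options=dict(initial_simplex=S,xatol=1e-4,fatol=.05));return r.x,r.fun/sum(m.sum() for _,m in cms)
E
cat > look.py <<'E'
from h import *
import sys
B=dict(shelf=(.32,.58,0,.03,[.6,.04,0]),control_unit=(.06,.09,.03,.066,[.64,-.115,0]),module=(.06,.08,.03,.066,[.66,.04,.1]))
C={n:camera(n) for n in("top","scene")}
for k,(L,W,z0,z1,g) in B.items():
    if len(sys.argv)>1 and k not in sys.argv[1:]: continue
    M=[]
    for n,c in C.items():
        t=trace(k,n)
        if t: M.append((c,t[0]["pixels"].astype(np.float32)));v,e=fit(M[-1:],L,W,z0,z1,g);print(k,n,np.round(v,4),round(e,3))
    v,e=fit(M,L,W,z0,z1,g);print(k,"both",np.round(v,4),round(e,3))
E
cat > orange.py <<'E'
from h import *
for n in("top","scene"):
    c=camera(n);hsv=cv2.cvtColor(c["img"],cv2.COLOR_RGB2HSV)
    for k,p,z in(("knob",[.502,.226,.058],.058),("unit",[.64,-.118,.068],.068)):
        u,v=np.round(proj(c,p)).astype(int)
        r=slice(v-16,v+17);q=slice(u-16,u+17);h=hsv[r,q]
        m=(h[...,0]>=5)&(h[...,0]<=24)&(h[...,1]>110)&(h[...,2]>90)
        for y,x in np.argwhere(m):
            print(n,k,(x+u-16,y+v-16),np.round(at_z(c,(x+u-16,y+v-16),z)[:2],3),c["img"][y+v-16,x+u-16],h[y,x])
    for k in("knob",):
        t=trace(k,n)
        if t: print(n,k,t[0]["p"],t[0]["uv"],t[0]["pixels"].sum())
    u,v=np.round(proj(c,[.502,.226,.05])).astype(int);save(c,n+"k.png",10,(u-20,v-20,u+20,v+20))
    u,v=np.round(proj(c,[.64,-.118,.068])).astype(int);save(c,n+"u.png",10,(u-20,v-20,u+20,v+20))
a=[cv2.imread("pics/"+s) for s in("topk.png","topu.png","scenek.png","sceneu.png")]
a=[cv2.resize(i,(300,300)) for i in a]
cv2.imwrite("pics/four.png",np.vstack([np.hstack(a[:2]),np.hstack(a[2:])]))
E
python3 look.py; python3 orange.py
```

```text
shelf top [0.5861 0.0433 0.0035] 0.229
shelf scene [0.5879 0.0424 0.0034] 0.248
shelf both [0.5867 0.0428 0.0048] 0.241
control_unit top [ 0.6441 -0.1296  0.0158] 0.655
control_unit scene [ 0.6458 -0.1302  0.0121] 0.516
control_unit both [ 0.6446 -0.1297  0.0175] 0.577
module top [0.6574 0.0396 0.1628] 0.082
module scene [0.6573 0.0406 0.1889] 0.053
module both [0.657  0.0402 0.1719] 0.064
top knob (np.int64(157), np.int64(205)) [0.509 0.23 ] [166 132  94] [ 16 111 166]
top knob (np.int64(158), np.int64(205)) [0.509 0.227] [181 139  89] [ 16 130 181]
top knob (np.int64(157), np.int64(206)) [0.506 0.23 ] [165 125  80] [ 16 131 165]
top knob (np.int64(158), np.int64(206)) [0.506 0.227] [176 134  74] [ 18 148 176]
top knob (np.int64(159), np.int64(206)) [0.506 0.224] [157 120  77] [ 16 130 157]
top knob (np.int64(157), np.int64(207)) [0.503 0.23 ] [152 116  82] [ 15 117 152]
top knob (np.int64(158), np.int64(207)) [0.503 0.227] [162 124  77] [ 17 134 162]
top knob (np.int64(159), np.int64(207)) [0.503 0.224] [140 107  79] [ 14 111 140]
scene knob (np.int64(395), np.int64(176)) [0.45  0.
[... 4042 characters left out ...]
35), np.int64(218)) [ 0.641 -0.129] [162 129  74] [ 19 139 162]
scene unit (np.int64(235), np.int64(219)) [ 0.644 -0.128] [167 137  94] [ 18 111 167]
scene unit (np.int64(232), np.int64(226)) [ 0.663 -0.131] [155 106  71] [ 13 138 155]
scene unit (np.int64(231), np.int64(227)) [ 0.666 -0.133] [184 125  79] [ 13 146 184]
scene unit (np.int64(232), np.int64(227)) [ 0.666 -0.131] [249 174  98] [ 15 155 249]
scene unit (np.int64(231), np.int64(228)) [ 0.669 -0.133] [242 167  97] [ 14 153 242]
scene unit (np.int64(232), np.int64(228)) [ 0.668 -0.13 ] [247 169  87] [ 15 165 247]
scene unit (np.int64(233), np.int64(228)) [ 0.668 -0.128] [112  72  58] [  8 123 112]
scene knob 0.72 [387.2, 194.4] 232
```

View pics/four.png

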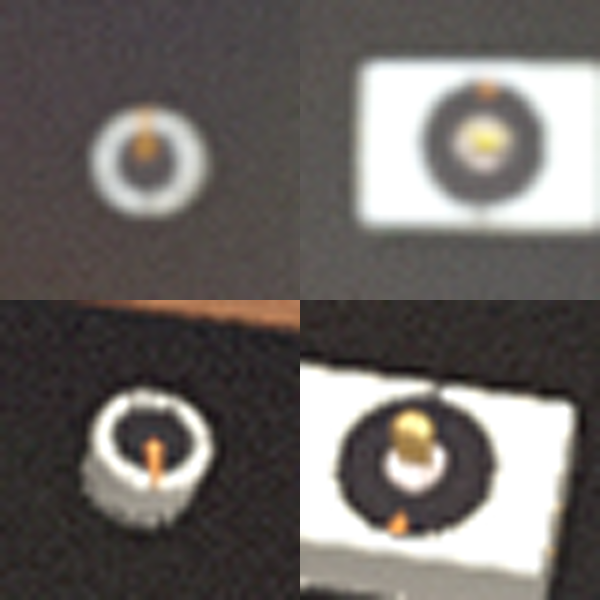

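The crops show the knob pointer at about +x, and the bezel mark on the +x side of the shaft. I now refine the unit, bezel and knob fits.

```bash
cat > fine.py <<'E'
from h import *
C={n:camera(n) for n in("top","scene")}
def hull(m):
    m=m.astype(np.uint8);n,l,s,_=cv2.connectedComponentsWithStats(m);m=(l==1+np.argmax(s[1:,4])).astype(np.uint8)
    cs,_=cv2.findContours(m,cv2.RETR_EXTERNAL,cv2.CHAIN_APPROX_NONE);o=np.zeros_like(m);cv2.fillConvexPoly(o,cv2.convexHull(cs[0]),1);return o.astype(np.float32)
for k,a in dict(shelf=(.32,.58,0,.03,[.587,.043,.004]),control_unit=(.06,.09,.03,.066,[.645,-.13,.01])).items():
    M=[]
    for n,c in C.items():
        t=trace(k,n)
        if t:
            m=hull(t[0]["pixels"]);M.append((c,m));v,e=fit(M[-1:],*a);print(k,n,t[0]["pixels"].sum(),m.sum(),np.round(v,4),round(e,3))
    print(k,np.round(fit(M,*a)[0],4))
for n,c in C.items():
    g=cv2.cvtColor(c["img"],cv2.COLOR_RGB2GRAY).astype(np.uint8)
    # bezel: dark region inside white top, filled with its hull
    u,v=np.round(proj(c,[.645,-.13,.068])).astype(int);s=g[v-13:v+14,u-13:u+14]
    x0,y0=u-13,v-13
    dark=(s<125).astype(np.uint8);nl,l,st,_=cv2.connectedComponentsWithStats(dark,connectivity=4)
    for i in range(1,nl):
        if st[i,4]>40:
            cs,_=cv2.findContours((l==i).astype(np.uint8),cv2.RETR_EXTERNAL,cv2.CHAIN_APPROX_NONE)
            if len(cs[0])>=5:
                e=cv2.fitEllipse(cv2.convexHull(cs[0]));print(n,"bezel?",st[i],np.round(e[1],1),np.round(at_z(c,np.array(e[0])+[x0,y0],.068),4))
    u,v=np.round(proj(c,[.502,.226,.05])).astype(int);s=g[v-14:v+15,u-14:u+15];b=(s>(130 if n=="top" else 190)).astype(np.uint8)
    nl,l,st,_=cv2.connectedComponentsWithStats(b);i=1+np.argmax(st[1:,4]);cs,_=cv2.findContours((l==i).astype(np.uint8),cv2.RETR_EXTERNAL,cv2.CHAIN_APPROX_NONE)
    e=cv2.fitEllipse(cv2.convexHull(cs[0]));print(n,"knob",st[i],np.round(e[1],1),np.round(e[0]+np.array([u-14,v-14]),1),np.round(at_z(c,np.array(e[0])+[u-14,v-14],.058),4))
E
python3 fine.py
```

```text
Traceback (most recent call last):
  File "fine.py", line 11, in <module>
    m=hull(t[0]["pixels"]);M.append((c,m));v,e=fit(M[-1:],*a);print(k,n,t[0]["pixels"].sum(),m.sum(),np.round(v,4),round(e,3))
                                               ~~~^^^^^^^^^^^
  File "h.py", line 31, in fit
    r=minimize(cost,g,method="Nelder-Mead",options=dict(initial_simplex=S,xatol=1e-4,fatol=.05));return r.x,r.fun/sum(m.sum() for _,m in cms)
  File "h.py", line 28, in cost
    t+=np.abs(k-m[y0:y1,x0:x1]).sum()+m.sum()-m[y0:y1,x0:x1].sum()
              ~^~~~~~~~~~~~~~~
ValueError: operands could not be broadcast together with shapes (215,136) (0,136)
```

```bash
sed -i 's/dict(shelf=([^)]*\]),/dict(/' fine.py; sed -i 's/^for k,a in/for n in():pass\nfor k,a in/' fine.py; python3 fine.py
```

```text
control_unit top 389 678.0 [ 0.6439 -0.1296  0.0025] 0.052
control_unit scene 734 1133.0 [ 0.6448 -0.1305  0.0091] 0.046
control_unit [ 0.6444 -0.1299  0.0159]Traceback (most recent call last):
  File "fine.py", line 24, in <module>
    e=cv2.fitEllipse(cv2.convexHull(cs[0]));print(n,"bezel?",st[i],np.round(e[1],1),np.round(at_z(c,np.array(e[0])+[x0,y0],.068),4))
cv2.error: OpenCV(4.12.0) /io/opencv/modules/imgproc/src/shapedescr.cpp:361: error: (-201:Incorrect size of input array) There should be at least 5 points to fit the ellipse in function 'fitEllipseNoDirect'
```

```bash
cat > knob.py <<'E'
from h import *
import sys
def orange(c,p,r):
    # sub-pixel redness-weighted pixels around world point p
    u,v=np.round(proj(c,p)).astype(int);I=c["img"][v-r:v+r+1,u-r:u+r+1].astype(float)
    w=np.clip(I[...,0]-I[...,2]-45,0,None);y,x=np.mgrid[v-r:v+r+1,u-r:u+r+1];return x,y,w
def cyl(c,x,y,z0,r0,z1,r1):
    a=np.linspace(0,2*np.pi,40);return [[x+r*np.cos(t),y+r*np.sin(t),z] for z,r in((z0,r0),(z1,r1)) for t in a]
for n in("top","scene"):
    c=camera(n);g=cv2.cvtColor(c["img"],cv2.COLOR_RGB2GRAY).astype(float)
    def fitim(model,g0,h,bright):
        u,v=np.round(proj(c,g0)).astype(int);s=g[v-h:v+h+1,u-h:u+h+1];lo,hi=np.percentile(s,10),np.percentile(s,95)
        def cost(q):
            K=np.zeros_like(g)
            for pts,val in model(q):
                m,(x0,y0,x1,y1)=mask(c,pts);K[y0:y1,x0:x1]=K[y0:y1,x0:x1]*(1-m)+val*m
            k=K[v-h:v+h+1,u-h:u+h+1].ravel();A=np.c_[k,np.ones_like(k)]
            co,*_=np.linalg.lstsq(A,s.ravel(),rcond=None);return ((A@co-s.ravel())**2).mean()
        S=np.array(g0[:2])+np.array([[0,0],[.006,0],[0,.006]])
        r=minimize(cost,g0[:2],method="Nelder-Mead",options=dict(initial_simplex=S,xatol=1e-5));return r.x,r.fun**.5
    k,e=fitim(lambda q:[(cyl(c,*q,.03,.016,.058,.018),1),(cyl(c,*q,.058,.011,.0581,.011),.25)],[.502,.225,.05],13,1)
    b,e2=fitim(lambda q:[(corners(.6443,-.13,.005,.06,.09,.03,.066),1),(cyl(c,*q,.066,.0265,.068,.0265),0),(cyl(c,*q,.068,.006,.091,.006),.7)],[.6443,-.13,.068],9,0)
    print(n,"knob",np.round(k,4),round(e,1),"bezel",np.round(b,4),round(e2,1))
    x,y,w=orange(c,[k[0]+.009,k[1],.058],5)
    P=np.array([at_z(c,(i,j),.058)[:2] for i,j in zip(x.ravel(),y.ravel())]);W=w.ravel();m=(P*W[:,None]).sum(0)/W.sum()
    ev,E=np.linalg.eigh(np.cov(P.T,aweights=W));d=E[:,1]*np.sign(E[0,1]);print("pointer mean",np.round(m,4),"axis deg",np.degrees(np.arctan2(d[1],d[0])),"from centre",np.degrees(np.arctan2(*(m-k)[::-1])))
    x,y,w=orange(c,[b[0]+.024,b[1],.068],3)
    P=np.array([at_z(c,(i,j),.068)[:2] for i,j in zip(x.ravel(),y.ravel())]);W=w.ravel();m=(P*W[:,None]).sum(0)/W.sum()
    print("mark mean",np.round(m,4),"from centre deg",np.degrees(np.arctan2(*(m-b)[::-1])))
E
python3 knob.py
```

```text
top knob [0.5001 0.2272] 16.7 bezel [ 0.6427 -0.1277] 30.3
pointer mean [0.5069 0.227 ] axis deg 2.85258542710372 from centre -1.5126409802300937
mark mean [ 0.6642 -0.1296] from centre deg -4.98483039768557
scene knob [0.5005 0.2249] 28.2 bezel [ 0.6465 -0.1302] 44.2
pointer mean [0.5089 0.2252] axis deg 4.884437581277992 from centre 2.5032772350635706
mark mean [ 0.6671 -0.1314] from centre deg -3.1071879631711408
```

```bash
cat > go.py <<'E'
from h import *
import sys
from scipy.spatial.transform import Rotation as R
# target x y z yaw_deg (yaw of tool x about world z)
t=list(map(float,sys.argv[1:5]));s=read_state();r=R.from_rotvec(s["orientation"]);m=r.as_matrix()
d=m.T@(np.array(t[:3])-s["tcp_pos"])*100;yaw=np.degrees(np.arctan2(m[1,0],m[0,0]))
print("pos",np.round(s["tcp_pos"],4),"yaw",round(yaw,2),"tilt",np.round(m[:,2],4),"d_cm",np.round(d,2),"turn",round((yaw-t[3]+180)%360-180,2),"F",np.round(s["wrist_force"],1),"open",round(s["opening"],3),"t",s["clock"])
E
python3 go.py .657 .0402 .292 99.9
```

```text
pos [ 0.1764 -0.6774  0.2922] yaw 14.6 tilt [-0.  0. -1.] d_cm [ 6.459e+01 -5.733e+01  2.000e-02] turn -85.3 F [-0.2 -0.4 -0.1] open 1.002 t 2.15
```

Call:
{"api": "arm_command", "payload": {
  "moves": [
    {"dx":32.3,"dy":-28.7,"turn":-43},
    {"dx":32.3,"dy":-28.7,"turn":-43},
    {"dx":32.3,"dy":-28.7,"turn":-43},
    {"dx":32.3,"dy":-28.7,"turn":-43},
    {"dx":32.3,"dy":-28.7,"turn":-43},
    {"dx":32.3,"dy":-28.7,"turn":-43},
    {"dx":32.3,"dy":-28.7,"turn":-43},
    {"dx":32.3,"dy":-28.7,"turn":-43},
    {"dx":32.3,"dy":-28.7,"turn":-43},
    {"dx":32.3,"dy":-28.7,"turn":-43},
    {"dx":32.3,"dy":-28.7,"turn":-43},
    {"dx":32.3,"dy":-28.7,"turn":-43}
  ],
  "gripper": 1
}}

```text
schema error: expected keys dx, dy, dz, turn
```

```bash
python3 go.py .657 .0402 .292 99.9
```

```text
pos [ 0.1764 -0.6774  0.2922] yaw 14.6 tilt [-0.  0. -1.] d_cm [ 6.459e+01 -5.733e+01  2.000e-02] turn -85.3 F [-0.2 -0.4 -0.1] open 1.002 t 2.15
```

Call:
{"api": "arm_command", "payload": {
  "moves": [
    {"dx":32.3,"dy":-28.7,"dz":0,"turn":-43},
    {"dx":32.3,"dy":-28.7,"dz":0,"turn":-43},
    {"dx":32.3,"dy":-28.7,"dz":0,"turn":-43},
    {"dx":32.3,"dy":-28.7,"dz":0,"turn":-43},
    {"dx":32.3,"dy":-28.7,"dz":0,"turn":-43},
    {"dx":32.3,"dy":-28.7,"dz":0,"turn":-43},
    {"dx":32.3,"dy":-28.7,"dz":0,"turn":-43},
    {"dx":32.3,"dy":-28.7,"dz":0,"turn":-43},
    {"dx":32.3,"dy":-28.7,"dz":0,"turn":-43},
    {"dx":32.3,"dy":-28.7,"dz":0,"turn":-43},
    {"dx":32.3,"dy":-28.7,"dz":0,"turn":-43},
    {"dx":32.3,"dy":-28.7,"dz":0,"turn":-43}
  ],
  "gripper": 1
}}

```text
clock: 3.15
tcp_pos: [0.4181, -0.3157, 0.2924]
orientation: [2.751, 1.518, 0.001]
wrist_force: [0.8, -0.1, -0.2]
opening: 1.002
```

```bash
python3 go.py .657 .0402 .292 99.9
```

```text
pos [ 0.4181 -0.3157  0.2924] yaw 57.78 tilt [ 4.e-04  1.e-04 -1.e+00] d_cm [42.85  1.23  0.05] turn -42.12 F [ 0.8 -0.1 -0.2] open 1.002 t 3.15
```

Call:
{"api": "arm_command", "payload": {
  "moves": [
    {"dx":42.8,"dy":1.2,"dz":0,"turn":-42},
    {"dx":42.8,"dy":1.2,"dz":0,"turn":-42},
    {"dx":42.8,"dy":1.2,"dz":0,"turn":-42},
    {"dx":42.8,"dy":1.2,"dz":0,"turn":-42},
    {"dx":42.8,"dy":1.2,"dz":0,"turn":-42},
    {"dx":42.8,"dy":1.2,"dz":0,"turn":-42},
    {"dx":42.8,"dy":1.2,"dz":0,"turn":-42},
    {"dx":42.8,"dy":1.2,"dz":0,"turn":-42},
    {"dx":42.8,"dy":1.2,"dz":0,"turn":-42},
    {"dx":42.8,"dy":1.2,"dz":0,"turn":-42},
    {"dx":42.8,"dy":1.2,"dz":0,"turn":-42},
    {"dx":42.8,"dy":1.2,"dz":0,"turn":-42}
  ]
}}

```text
clock: 4.15
tcp_pos: [0.6575, 0.0383, 0.292]
orientation: [2.025, 2.402, 0.0]
wrist_force: [-0.6, -0.3, -0.4]
opening: 1.0
```

```bash
python3 go.py .657 .0402 .115 99.9
```

```text
pos [0.6575 0.0383 0.292 ] yaw 99.73 tilt [ 3.e-04  1.e-04 -1.e+00] d_cm [ 0.2  -0.02 17.7 ] turn -0.17 F [-0.6 -0.3 -0.4] open 1.0 t 4.15
```

Call:
{"api": "arm_command", "payload": {
  "moves": [
    {"dx":0.2,"dy":0,"dz":4,"turn":0},
    {"dx":0.2,"dy":0,"dz":8,"turn":0},
    {"dx":0.2,"dy":0,"dz":12,"turn":0},
    {"dx":0.2,"dy":0,"dz":15,"turn":0},
    {"dx":0.2,"dy":0,"dz":17,"turn":0},
    {"dx":0.2,"dy":0,"dz":17.9,"turn":0},
    {"dx":0.2,"dy":0,"dz":17.9,"turn":0},
    {"dx":0.2,"dy":0,"dz":17.9,"turn":0}
  ]
}}

```text
clock: 4.82
tcp_pos: [0.656, 0.0377, 0.114]
orientation: [2.029, 2.399, 0.0]
wrist_force: [0.7, -0.6, 0.1]
opening: 0.996
```

Call:
{"api": "arm_command", "payload": {
  "moves": [
    {"dx":0,"dy":0,"dz":0,"turn":0},
    {"dx":0,"dy":0,"dz":0,"turn":0},
    {"dx":0,"dy":0,"dz":0,"turn":0},
    {"dx":0,"dy":0,"dz":0,"turn":0},
    {"dx":0,"dy":0,"dz":0,"turn":0},
    {"dx":0,"dy":0,"dz":0,"turn":0},
    {"dx":0,"dy":0,"dz":0,"turn":0},
    {"dx":0,"dy":0,"dz":0,"turn":0}
  ],
  "gripper": -1,
  "force": 15
}}

```text
clock: 5.48
tcp_pos: [0.6561, 0.0387, 0.1138]
orientation: [2.027, 2.399, 0.0]
wrist_force: [-2.2, 0.2, 7.3]
opening: 0.655
```

```bash
python3 go.py .6443 -.035 .113 90.3; python3 look.py module
```

```text
pos [0.6561 0.0387 0.1138] yaw 99.61 tilt [ 5.e-04 -0.e+00 -1.e+00] d_cm [-7.07 -2.39  0.08] turn 9.31 F [-2.2  0.2  7.3] open 0.655 t 5.4833
module scene [0.6583 0.0338 0.0376] 8.829
module both [0.6583 0.0338 0.0376] 8.829
```

Call:
{"api": "arm_command", "payload": {
  "moves": [
    {"dx":-1,"dy":-0.3,"dz":0,"turn":1.2},
    {"dx":-2,"dy":-0.6,"dz":0,"turn":2.4},
    {"dx":-3,"dy":-0.9,"dz":0,"turn":3.6},
    {"dx":-4,"dy":-1.2,"dz":0,"turn":4.8},
    {"dx":-5,"dy":-1.6,"dz":0,"turn":6.3},
    {"dx":-6,"dy":-2.0,"dz":0,"turn":7.8},
    {"dx":-6.7,"dy":-2.2,"dz":0,"turn":9.3},
    {"dx":-7,"dy":-2.35,"dz":0,"turn":9.3},
    {"dx":-7,"dy":-2.35,"dz":0,"turn":9.3},
    {"dx":-7,"dy":-2.35,"dz":0,"turn":9.3}
  ]
}}

```text
clock: 6.52
tcp_pos: [0.6446, -0.0353, 0.1138]
orientation: [2.216, 2.225, 0.0]
wrist_force: [-0.8, -5.2, 5.7]
opening: 0.658
```

```bash
python3 go.py .6443 -.045 .113 90.3
python3 - <<'E'
from h import *
a=[]
for n in("top","scene"):
    c=camera(n);u,v=np.round(proj(c,[.645,-.07,.06])).astype(int);save(c,n+"1.png",5,(u-40,v-40,u+40,v+40));a.append(cv2.imread("pics/"+n+"1.png"))
cv2.imwrite("pics/two1.png",np.hstack(a))
E
```

```text
pos [ 0.6446 -0.0353  0.1138] yaw 90.24 tilt [ 9.e-04 -7.e-04 -1.e+00] d_cm [-0.97 -0.04  0.08] turn -0.06 F [-0.8 -5.2  5.7] open 0.658 t 6.5167
```

View pics/two1.png

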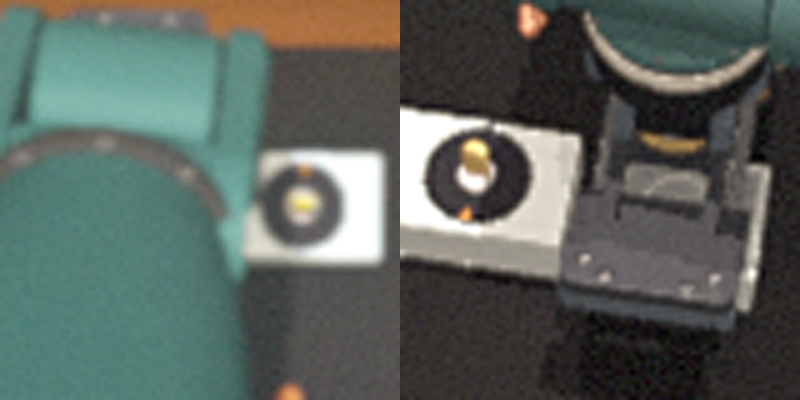

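The scene view shows the gripped module right of the crop, close to the unit's left face (about 575,240). Now I push slowly until it touches.

Call:
{"api": "arm_command", "payload": {
  "moves": [
    {"dx":-0.2,"dy":0,"dz":0,"turn":0},
    {"dx":-0.4,"dy":0,"dz":0,"turn":0},
    {"dx":-0.6,"dy":0,"dz":0,"turn":0},
    {"dx":-0.7,"dy":0,"dz":0,"turn":0},
    {"dx":-0.8,"dy":0,"dz":0,"turn":0},
    {"dx":-0.8,"dy":0,"dz":0,"turn":0}
  ]
}}

```text
clock: 7.12
tcp_pos: [0.6447, -0.0425, 0.1138]
orientation: [2.216, 2.226, 0.001]
wrist_force: [0.3, 3.0, 7.1]
opening: 0.657
```

Call:
{"api": "arm_command", "payload": {
  "moves": [
    {"dx":-0.1,"dy":0,"dz":0,"turn":0},
    {"dx":-0.2,"dy":0,"dz":0,"turn":0},
    {"dx":-0.2,"dy":0,"dz":0,"turn":0}
  ]
}}

```text
clock: 7.37
tcp_pos: [0.6447, -0.0444, 0.1138]
orientation: [2.216, 2.226, 0.001]
wrist_force: [-0.1, 3.7, 7.4]
opening: 0.655
```

Call:
{"api": "arm_command", "payload": {
  "moves": [
    {"dx":-0.1,"dy":0,"dz":0,"turn":0},
    {"dx":-0.2,"dy":0,"dz":0,"turn":0},
    {"dx":-0.2,"dy":0,"dz":0,"turn":0}
  ]
}}

```text
clock: 7.62
tcp_pos: [0.6447, -0.0464, 0.1138]
orientation: [2.216, 2.226, 0.001]
wrist_force: [1.0, 5.2, 7.4]
opening: 0.658
```

Call:
{"api": "arm_command", "payload": {
  "moves": [
    {"dx":-0.1,"dy":0,"dz":0,"turn":0},
    {"dx":-0.2,"dy":0,"dz":0,"turn":0},
    {"dx":-0.2,"dy":0,"dz":0,"turn":0}
  ]
}}

```text
clock: 7.87
tcp_pos: [0.6447, -0.0475, 0.1137]
orientation: [-2.217, -2.225, -0.003]
wrist_force: [2.0, 14.6, 5.9]
opening: 0.657
```

Call:
{"api": "arm_command", "payload": {
  "moves": [
    {"dx":-0.1,"dy":0,"dz":0,"turn":0},
    {"dx":-0.2,"dy":0,"dz":0,"turn":0},
    {"dx":-0.2,"dy":0,"dz":0,"turn":0}
  ]
}}

```text
clock: 8.12
tcp_pos: [0.6447, -0.0492, 0.1135]
orientation: [-2.217, -2.225, -0.003]
wrist_force: [2.9, 18.3, 3.8]
opening: 0.658
```

Call:
{"api": "arm_command", "payload": {
  "moves": [
    {"dx":0,"dy":0,"dz":0,"turn":0},
    {"dx":0,"dy":0,"dz":0,"turn":0},
    {"dx":0,"dy":0,"dz":0,"turn":0},
    {"dx":0,"dy":0,"dz":0,"turn":0},
    {"dx":0,"dy":0,"dz":0,"turn":0},
    {"dx":0,"dy":0,"dz":0,"turn":0}
  ],
  "gripper": 1
}}

```text
clock: 8.62
tcp_pos: [0.6443, -0.0505, 0.1132]
orientation: [-2.216, -2.227, 0.0]
wrist_force: [0.3, -0.7, -0.3]
opening: 1.0
```

Call:
{"api": "arm_command", "payload": {
  "moves": [
    {"dx":0,"dy":0,"dz":-2,"turn":0},
    {"dx":0,"dy":0,"dz":-5,"turn":0},
    {"dx":0,"dy":0,"dz":-9,"turn":0},
    {"dx":0,"dy":0,"dz":-13,"turn":0},
    {"dx":0,"dy":0,"dz":-14,"turn":0}
  ]
}}

```text
clock: 9.03
tcp_pos: [0.6465, -0.0506, 0.2595]
orientation: [2.212, 2.223, 0.007]
wrist_force: [1.6, -0.5, 1.3]
opening: 1.0
```

```bash
python3 go.py .5003 .226 .25 90; python3 look.py module control_unit;python3 - <<'E'
from h import *
a=[]
for n in("top","scene"):
    c=camera(n);u,v=np.round(proj(c,[.645,-.08,.06])).astype(int);save(c,n+"1.png",5,(u-40,v-40,u+40,v+40));a.append(cv2.imread("pics/"+n+"1.png"))
cv2.imwrite("pics/two2.png",np.hstack(a))
E
```

```text
pos [ 0.6465 -0.0506  0.2595] yaw 90.3 tilt [ 7.1e-03 -8.0e-04 -1.0e+00] d_cm [ 27.73 -14.48   0.83] turn 0.3 F [ 1.6 -0.5  1.3] open 1.0 t 9.0333
control_unit top [ 0.6461 -0.1637  1.1725] 3.516
control_unit scene [ 0.6443 -0.1313  0.0336] 0.835
control_unit both [ 0.6448 -0.1303  0.0195] 1.392
module scene [ 0.6477 -0.0437  0.0404] 0.261
module both [ 0.6477 -0.0437  0.0404] 0.261
```

View pics/two2.png

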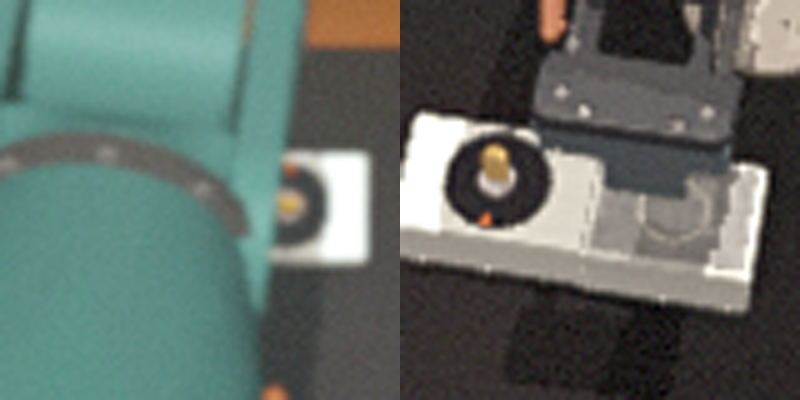

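The module looks flush, with its front edges in line. I go over the knob next and recheck with the module unobstructed.

Call:
{"api": "arm_command", "payload": {
  "moves": [
    {"dx":27.7,"dy":-14.5,"dz":0.8,"turn":0.3},
    {"dx":27.7,"dy":-14.5,"dz":0.8,"turn":0.3},
    {"dx":27.7,"dy":-14.5,"dz":0.8,"turn":0.3},
    {"dx":27.7,"dy":-14.5,"dz":0.8,"turn":0.3},
    {"dx":27.7,"dy":-14.5,"dz":0.8,"turn":0.3},
    {"dx":27.7,"dy":-14.5,"dz":0.8,"turn":0.3},
    {"dx":27.7,"dy":-14.5,"dz":0.8,"turn":0.3},
    {"dx":27.7,"dy":-14.5,"dz":0.8,"turn":0.3},
    {"dx":27.7,"dy":-14.5,"dz":0.8,"turn":0.3},
    {"dx":27.7,"dy":-14.5,"dz":0.8,"turn":0.3},
    {"dx":27.7,"dy":-14.5,"dz":0.8,"turn":0.3}
  ]
}}

```text
clock: 10.35
tcp_pos: [0.498, 0.2256, 0.2447]
orientation: [-2.221, -2.221, 0.001]
wrist_force: [-0.1, -0.8, 0.2]
opening: 0.998
```

```bash
python3 go.py .5003 .226 .113 90; sed -i 's/\[.64,-.115,0\]/[.645,-.13,0]/;s/\[.66,.04,.1\]/[.645,-.045,0]/' look.py; python3 look.py module; python3 fine.py 2>/dev/null | grep control
python3 - <<'E'
from h import *
a=[]
for n in("top","scene"):
    c=camera(n);u,v=np.round(proj(c,[.645,-.08,.06])).astype(int);save(c,n+"1.png",5,(u-40,v-40,u+40,v+40));a.append(cv2.imread("pics/"+n+"1.png"))
cv2.imwrite("pics/two3.png",np.hstack(a))
E
```

```text
pos [0.498  0.2256 0.2447] yaw 90.01 tilt [-7.e-04 -4.e-04 -1.e+00] d_cm [ 0.04  0.24 13.17] turn 0.01 F [-0.1 -0.8  0.2] open 0.998 t 10.35
module top [ 0.6452 -0.0457  0.0115] 0.111
module scene [ 6.466e-01 -4.490e-02  5.000e-04] 0.037
module both [ 0.6461 -0.0452  0.0065] 0.066
control_unit top 314 211.0 [ 0.6418 -0.1188 -0.0925] 2.322
control_unit scene 784 1155.0 [ 0.6444 -0.1315  0.0017] 0.044
control_unit [ 0.6444 -0.1311  0.0193]
```

View pics/two3.png

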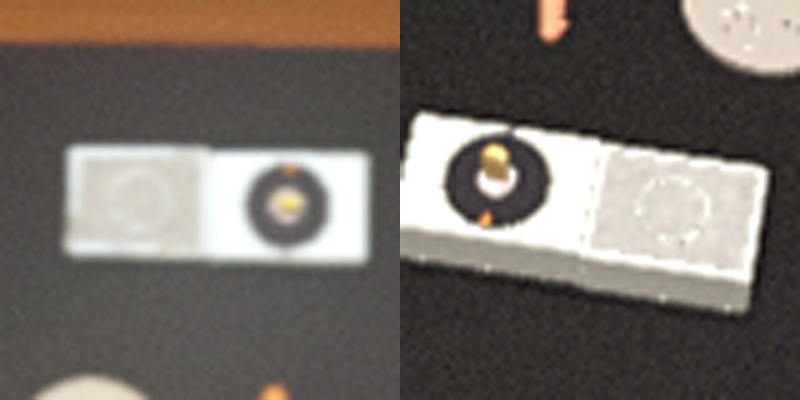

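The module is flush: the fits put it about 1.5 mm off in x, within tolerance, and square. Next I grasp the knob.

Call:
{"api": "arm_command", "payload": {
  "moves": [
    {"dx":0,"dy":0.2,"dz":4,"turn":0},
    {"dx":0,"dy":0.2,"dz":8,"turn":0},
    {"dx":0,"dy":0.2,"dz":11,"turn":0},
    {"dx":0,"dy":0.2,"dz":12.6,"turn":0},
    {"dx":0,"dy":0.2,"dz":13.2,"turn":0},
    {"dx":0,"dy":0.2,"dz":13.2,"turn":0},
    {"dx":0,"dy":0.2,"dz":13.2,"turn":0}
  ]
}}

```text
clock: 11.43
tcp_pos: [0.5004, 0.2261, 0.114]
orientation: [2.221, 2.221, 0.001]
wrist_force: [0.4, 0.4, 0.4]
opening: 1.002
```

Call:
{"api": "arm_command", "payload": {
  "moves": [
    {"dx":0,"dy":0,"dz":0,"turn":0},
    {"dx":0,"dy":0,"dz":0,"turn":0},
    {"dx":0,"dy":0,"dz":0,"turn":0},
    {"dx":0,"dy":0,"dz":0,"turn":0},
    {"dx":0,"dy":0,"dz":0,"turn":0},
    {"dx":0,"dy":0,"dz":0,"turn":0},
    {"dx":0,"dy":0,"dz":0,"turn":0},
    {"dx":0,"dy":0,"dz":0,"turn":0},
    {"dx":0,"dy":0,"dz":0,"turn":0},
    {"dx":0,"dy":0,"dz":0,"turn":0},
    {"dx":0,"dy":0,"dz":0,"turn":0}
  ],
  "gripper": -1,
  "force": 25
}}

```text
clock: 12.35
tcp_pos: [0.4999, 0.2259, 0.1132]
orientation: [-2.221, -2.221, 0.0]
wrist_force: [-1.1, -0.4, 0.6]
opening: 0.385
```

Call:
{"api": "arm_command", "payload": {
  "moves": [
    {"dx":0,"dy":0,"dz":-2,"turn":0},
    {"dx":0,"dy":0,"dz":-5,"turn":0},
    {"dx":0,"dy":0,"dz":-9,"turn":0},
    {"dx":0,"dy":0,"dz":-12,"turn":0},
    {"dx":0,"dy":0,"dz":-12,"turn":0},
    {"dx":0,"dy":0,"dz":-12,"turn":0}
  ]
}}

```text
clock: 12.85
tcp_pos: [0.5006, 0.2262, 0.2349]
orientation: [2.221, 2.22, 0.005]
wrist_force: [0.4, 0.6, -1.2]
opening: 0.388
```

```bash
python3 go.py .6445 -.130 .20 94.5
```

```text
pos [0.5006 0.2262 0.2349] yaw 90.0 tilt [ 0.0031  0.0013 -1.    ] d_cm [-35.63  14.38   3.49] turn -4.5 F [ 0.4  0.6 -1.2] open 0.388 t 12.85
```

Call:
{"api": "arm_command", "payload": {
  "moves": [
    {"dx":-35.6,"dy":14.4,"dz":0,"turn":5},
    {"dx":-35.6,"dy":14.4,"dz":0,"turn":5},
    {"dx":-35.6,"dy":14.4,"dz":0,"turn":5},
    {"dx":-35.6,"dy":14.4,"dz":0,"turn":5},
    {"dx":-35.6,"dy":14.4,"dz":0,"turn":5},
    {"dx":-35.6,"dy":14.4,"dz":0,"turn":5},
    {"dx":-35.6,"dy":14.4,"dz":0,"turn":5},
    {"dx":-35.6,"dy":14.4,"dz":0,"turn":5},
    {"dx":-35.6,"dy":14.4,"dz":0,"turn":5},
    {"dx":-35.6,"dy":14.4,"dz":0,"turn":5},
    {"dx":-35.6,"dy":14.4,"dz":0,"turn":5},
    {"dx":-35.6,"dy":14.4,"dz":0,"turn":5}
  ]
}}

```text
clock: 13.85
tcp_pos: [0.6431, -0.13, 0.2315]
orientation: [-2.316, -2.12, 0.002]
wrist_force: [-0.6, 0.2, -0.4]
opening: 0.387
```

Call:
{"api": "arm_command", "payload": {
  "moves": [
    {"dx":0,"dy":0,"dz":1,"turn":0},
    {"dx":0,"dy":0,"dz":2,"turn":0},
    {"dx":0,"dy":0,"dz":3,"turn":0},
    {"dx":0,"dy":0,"dz":3.5,"turn":0},
    {"dx":0,"dy":0,"dz":3.5,"turn":0}
  ]
}}

```text
clock: 14.27
tcp_pos: [0.643, -0.1293, 0.1963]
orientation: [-2.314, -2.122, 0.002]
wrist_force: [0.1, 0.8, -0.7]
opening: 0.388
```

```bash
python3 go.py .6443 -.1297 .178 85;python3 - <<'E'
from h import *
a=[]
for n in("top","scene"):
    c=camera(n);u,v=np.round(proj(c,[.645,-.13,.1])).astype(int);save(c,n+"1.png",8,(u-25,v-25,u+25,v+25));a.append(cv2.imread("pics/"+n+"1.png"))
cv2.imwrite("pics/two4.png",np.hstack(a))
E
```

```text
pos [ 0.643  -0.1293  0.1963] yaw 85.04 tilt [-2.6e-03  6.0e-04 -1.0e+00] d_cm [-0.03  0.14  1.83] turn 0.04 F [ 0.1  0.8 -0.7] open 0.388 t 14.2667
```

View pics/two4.png

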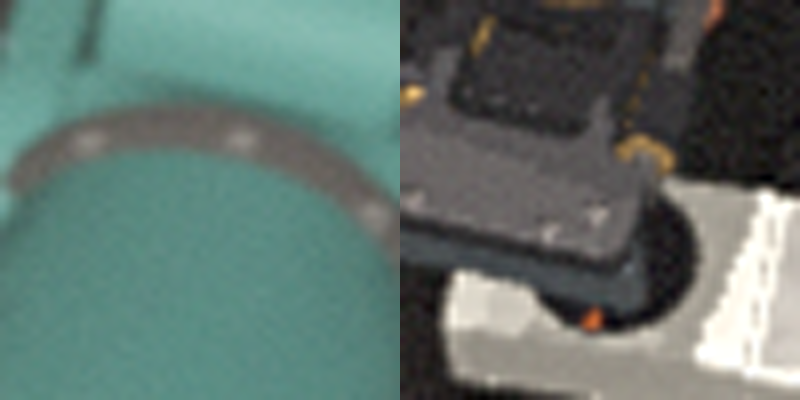

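The gripper hides the knob, so I feel my way down on wrist force.

Call:
{"api": "arm_command", "payload": {
  "moves": [
    {"dx":0,"dy":0.12,"dz":0.8,"turn":0},
    {"dx":0,"dy":0.12,"dz":1.6,"turn":0},
    {"dx":0,"dy":0.12,"dz":2.1,"turn":0},
    {"dx":0,"dy":0.12,"dz":2.3,"turn":0},
    {"dx":0,"dy":0.12,"dz":2.3,"turn":0}
  ]
}}

```text
clock: 14.78
tcp_pos: [0.6448, -0.1301, 0.1744]
orientation: [-2.316, -2.122, 0.001]
wrist_force: [-0.2, 0.4, -0.6]
opening: 0.385
```

Call:
{"api": "arm_command", "payload": {
  "moves": [
    {"dx":0,"dy":0,"dz":0.1,"turn":0},
    {"dx":0,"dy":0,"dz":0.2,"turn":0},
    {"dx":0,"dy":0,"dz":0.3,"turn":0},
    {"dx":0,"dy":0,"dz":0.3,"turn":0}
  ]
}}

```text
clock: 15.12
tcp_pos: [0.6452, -0.1302, 0.1723]
orientation: [2.316, 2.122, 0.0]
wrist_force: [-0.7, 0.1, -0.0]
opening: 0.389
```

Call:
{"api": "arm_command", "payload": {
  "moves": [
    {"dx":0,"dy":0,"dz":0.1,"turn":0},
    {"dx":0,"dy":0,"dz":0.2,"turn":0},
    {"dx":0,"dy":0,"dz":0.3,"turn":0},
    {"dx":0,"dy":0,"dz":0.3,"turn":0}
  ]
}}

```text
clock: 15.45
tcp_pos: [0.645, -0.13, 0.169]
orientation: [-2.316, -2.122, 0.0]
wrist_force: [-0.9, 0.5, 1.1]
opening: 0.385
```

Call:
{"api": "arm_command", "payload": {
  "moves": [
    {"dx":0,"dy":0,"dz":0.1,"turn":0},
    {"dx":0,"dy":0,"dz":0.2,"turn":0},
    {"dx":0,"dy":0,"dz":0.3,"turn":0},
    {"dx":0,"dy":0,"dz":0.3,"turn":0}
  ]
}}

```text
clock: 15.78
tcp_pos: [0.645, -0.1301, 0.1661]
orientation: [-2.316, -2.122, 0.0]
wrist_force: [-3.4, 1.7, 3.6]
opening: 0.381
```

Call:
{"api": "arm_command", "payload": {
  "moves": [
    {"dx":0,"dy":0,"dz":0.1,"turn":0},
    {"dx":0,"dy":0,"dz":0.2,"turn":0},
    {"dx":0,"dy":0,"dz":0.3,"turn":0},
    {"dx":0,"dy":0,"dz":0.3,"turn":0}
  ]
}}

```text
clock: 16.12
tcp_pos: [0.6452, -0.1302, 0.1635]
orientation: [-2.316, -2.122, 0.0]
wrist_force: [-4.7, 2.0, 8.9]
opening: 0.385
```

```bash
python3 -c "
from bench import read_state
s=read_state();print(s['wrist_force'],s['ft_torque'],s['tcp_pos'],s['opening'])"
```

```text
[-4.65790142  1.97341063  8.89860699] [0.36915447 0.93828499 0.02592922] [ 0.64517694 -0.13021156  0.16346455] 0.38460631843810406
```

Call:
{"api": "arm_command", "payload": {
  "moves": [
    {"dx":0.02,"dy":-0.05,"dz":0,"turn":0},
    {"dx":0.02,"dy":-0.05,"dz":0,"turn":0},
    {"dx":0.02,"dy":-0.05,"dz":0,"turn":0}
  ]
}}

```text
clock: 16.37
tcp_pos: [0.6449, -0.13, 0.1636]
orientation: [2.316, 2.122, 0.001]
wrist_force: [-3.7, 1.5, 6.7]
opening: 0.384
```

```bash
python3 -c "
from bench import read_state
s=read_state();print(s['wrist_force'],s['ft_torque'],s['tcp_pos'],s['opening'])"
```

```text
[-3.6600861   1.51326706  6.73386742] [0.18705093 0.5260859  0.00534505] [ 0.64494266 -0.13002438  0.16355352] 0.38442611004937505
```

Call:
{"api": "arm_command", "payload": {
  "moves": [
    {"dx":0.03,"dy":-0.08,"dz":0,"turn":0},
    {"dx":0.03,"dy":-0.08,"dz":0,"turn":0},
    {"dx":0.03,"dy":-0.08,"dz":0,"turn":0},
    {"dx":0.03,"dy":-0.08,"dz":0,"turn":0}
  ]
}}

```text
clock: 16.7
tcp_pos: [0.6446, -0.1298, 0.1637]
orientation: [2.315, 2.121, 0.002]
wrist_force: [0.2, 0.6, 4.5]
opening: 0.383
```

```bash
python3 -c "
from bench import read_state
s=read_state();print(s['wrist_force'],s['ft_torque'],s['tcp_pos'],s['opening'])"
```

```text
[0.16170629 0.58890637 4.46911987] [ 0.03421544  0.00148084 -0.03788471] [ 0.64464096 -0.12983538  0.16373613] 0.38332900323619473
```

Call:
{"api": "arm_command", "payload": {
  "moves": [
    {"dx":0,"dy":0,"dz":0.1,"turn":0},
    {"dx":0,"dy":0,"dz":0.2,"turn":0},
    {"dx":0,"dy":0,"dz":0.2,"turn":0}
  ]
}}

```text
clock: 16.95
tcp_pos: [0.6438, -0.1295, 0.1609]
orientation: [-2.316, -2.122, -0.0]
wrist_force: [-1.5, 1.9, 0.1]
opening: 0.386
```

Call:
{"api": "arm_command", "payload": {
  "moves": [
    {"dx":0,"dy":0,"dz":0.1,"turn":0},
    {"dx":0,"dy":0,"dz":0.2,"turn":0},
    {"dx":0,"dy":0,"dz":0.2,"turn":0}
  ]
}}

```text
clock: 17.2
tcp_pos: [0.6438, -0.1295, 0.1588]
orientation: [-2.316, -2.122, 0.0]
wrist_force: [-1.0, 2.1, -0.3]
opening: 0.383
```

```bash
python3 -c "
from bench import read_state
s=read_state();print(s['wrist_force'],s['ft_torque'],s['tcp_pos'],s['opening'])"
```

```text
[-1.01320589  2.13679499 -0.34678344] [ 0.34773269  0.0706757  -0.03533779] [ 0.64378782 -0.12950397  0.15883105] 0.3825671135974726
```

It slides on freely now, so I keep going to the seat and through the spring travel.

Call:
{"api": "arm_command", "payload": {
  "moves": [
    {"dx":0.02,"dy":0,"dz":0.1,"turn":0},
    {"dx":0.02,"dy":0,"dz":0.2,"turn":0},
    {"dx":0.02,"dy":0,"dz":0.2,"turn":0},
    {"dx":0.02,"dy":0,"dz":0.2,"turn":0}
  ]
}}

```text
clock: 17.53
tcp_pos: [0.6439, -0.1294, 0.1573]
orientation: [-2.316, -2.122, 0.0]
wrist_force: [-1.5, 1.5, 2.3]
opening: 0.383
```

Call:
{"api": "arm_command", "payload": {
  "moves": [
    {"dx":0,"dy":0,"dz":0.1,"turn":0},
    {"dx":0,"dy":0,"dz":0.2,"turn":0},
    {"dx":0,"dy":0,"dz":0.2,"turn":0},
    {"dx":0,"dy":0,"dz":0.2,"turn":0}
  ]
}}

```text
clock: 17.87
tcp_pos: [0.6439, -0.1294, 0.1552]
orientation: [2.316, 2.122, -0.0]
wrist_force: [-2.1, 1.7, 3.4]
opening: 0.384
```

Call:
{"api": "arm_command", "payload": {
  "moves": [
    {"dx":0,"dy":0,"dz":0.1,"turn":0},
    {"dx":0,"dy":0,"dz":0.2,"turn":0},
    {"dx":0,"dy":0,"dz":0.2,"turn":0},
    {"dx":0,"dy":0,"dz":0.2,"turn":0}
  ]
}}

```text
clock: 18.2
tcp_pos: [0.6439, -0.1294, 0.1532]
orientation: [2.316, 2.122, 0.0]
wrist_force: [-3.2, 1.6, 5.2]
opening: 0.386
```

Call:
{"api": "arm_command", "payload": {
  "moves": [
    {"dx":0,"dy":-0.02,"dz":0.1,"turn":0},
    {"dx":0,"dy":-0.02,"dz":0.15,"turn":0},
    {"dx":0,"dy":-0.02,"dz":0.15,"turn":0},
    {"dx":0,"dy":-0.02,"dz":0.15,"turn":0}
  ]
}}

```text
clock: 18.53
tcp_pos: [0.6441, -0.1294, 0.1528]
orientation: [2.316, 2.122, 0.0]
wrist_force: [-8.2, 2.4, 16.5]
opening: 0.384
```

Call:
{"api": "arm_command", "payload": {
  "moves": [
    {"dx":0,"dy":0,"dz":0.1,"turn":0},
    {"dx":0,"dy":0,"dz":0.1,"turn":0},
    {"dx":0,"dy":0,"dz":0.1,"turn":0}
  ]
}}

```text
clock: 18.78
tcp_pos: [0.6442, -0.1294, 0.1525]
orientation: [2.316, 2.122, 0.001]
wrist_force: [-11.6, 3.3, 28.2]
opening: 0.386
```

Call:
{"api": "arm_command", "payload": {
  "moves": [
    {"dx":0,"dy":0,"dz":-0.1,"turn":0},
    {"dx":0,"dy":0,"dz":-0.1,"turn":0},
    {"dx":0,"dy":0,"dz":-0.1,"turn":0},
    {"dx":0,"dy":0,"dz":-0.1,"turn":0}
  ],
  "force": 35
}}

```text
clock: 19.12
tcp_pos: [0.6441, -0.1294, 0.1527]
orientation: [2.316, 2.122, 0.001]
wrist_force: [-6.9, 3.1, 18.3]
opening: 0.381
```

```bash
python3 look.py module; python3 -c "
from h import *
c=camera('scene');save(c,'end.png');s=read_state();print(s['wrist_force'],s['tcp_pos'],s['opening'],s['clock'])
for k,z in dict(earbud_case=.055,key=.034,door_stop=.045,coaster=.038,pad=.039).items():
    for r in recognise(k,'scene')[:1]:print(k,np.round(r['p'],2),np.round(at_z(c,r['uv'],z),3))"
```

```text
module top [ 0.6457 -0.0394  0.0079] 0.933
module scene [ 6.459e-01 -4.490e-02  2.000e-04] 0.04
module both [ 0.6457 -0.0448  0.007 ] 0.266
[-6.34009754  1.87279229 17.89714857] [ 0.64404555 -0.12940709  0.15273293] 0.3846507646042628 19.3667
earbud_case 0.88 [0.516 0.102 0.055]
door_stop 0.58 [0.672 0.272 0.045]
coaster 0.78 [ 0.503 -0.024  0.038]
pad 0.66 [ 0.559 -0.393  0.039]
```

View pics/end.png

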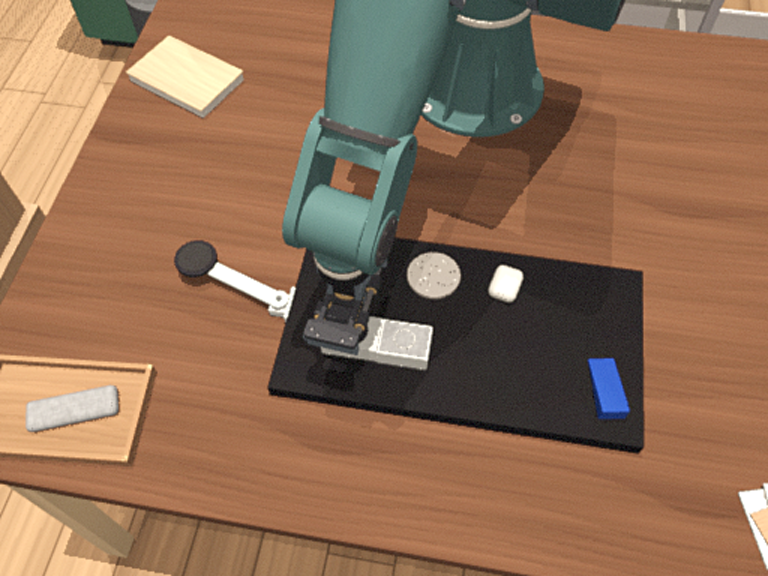

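The last view shows the module still flush against the unit (px 400,345), the knob held on the shaft and the visible bystanders in place. I'm handing the job in.

```bash
python3 -c "
from bench import sign_off;print(sign_off())"
```

```text
the job is handed in; nothing more can be done
None
```

The module is flush against the control unit, and the knob is on the D-shaft and held pressed against its stop. I handed the job in at about 19.4 s. `sign_off()` gives no verdict, so the result rests on the checks below.

- **Module:** I gripped it, squared it up and slid it until the contact force reached about 18 N. The last scene-camera fit puts it about 85 mm from the unit along y, about 1.5 mm out of line at the front (limit 4 mm), and square within about 0.01 rad. The last top-camera fit put the gap about 5 mm wider, but the arm was blocking that view; I discarded it. The earlier clear top view agreed with the scene camera.
- **Knob:** I turned it about 5° and pushed it on. It caught partway, and I freed it with a sideways correction of about 1 mm. After that it slid on, the spring resistance rose gradually, and it met a hard stop at a tool height of 152.8 mm, against 153 mm expected. The gripper hid the knob, so its seating is judged from force and height, not seen. It is held with a 35 N grip setting and about 18 N downward push.
- **Bystanders:** the earbud case, door stop, coaster and pad were all found within about 7 mm of their starting places. The key was hidden behind the arm in the last picture, so I could not check its final position. The gripper never went low near it.

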